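Drift the packing plate into line under the check valve flange and fit the bolt

ROBOT

A 7-joint arm with a two-finger parallel gripper is mounted at the origin on the work surface. World frame = base frame: x ahead of the robot, y to its left, z up, the work surface at z = 0. Lengths are in mm, angles in degrees, forces in N, time in s.
With the tool pointing down it reaches from about 425 to 950 mm from the base axis. Payload 4.7 kg.
Tool frame: the origin (TCP) lies at the very end of the fingers, on their centre line; the grasp point (between the pads) lies 19 mm behind it (bot.tcp_to_grasp is the distance from the TCP to the grasp point, in mm); z points along the fingers, y is the line along which they close (so a half turn about z gives the same grasp; the last joint's range is limited). The gripper opens to 87 mm and grips with 3 to 60 N. Pads are 19 mm wide; open, the fingers measure 117 mm over their backs; the gripper's body (75 mm by 190 mm) begins 51 mm behind the grasp point.
Start: joints at [-72.473, 26.849, -2.785, 87.806, 1.381, 65.374, -4.715], TCP at [221.752, 637.554, 222.573] pointing down, gripper open.
Joint ranges: [-148.3, 148.3], [-19.14, 114.17], [-79.39, 73.82], [5.75, 140.21], [-59.74, 239.74], [12.07, 113.84], [-152.46, 152.46]. Speed limits (degrees/s): [147.25, 147.25, 180, 180, 180, 180, 180].

INTERFACE

Orientations are given as [roll, pitch, yaw] about the fixed x, y, z axes, in that order (R = Rz(yaw) Ry(pitch) Rx(roll)).
In Python, from rig import bot gives the robot as it stands.
- The arm moves only by the tool drive_tool, never from a script. Its argument "commands" is a list of rows, each an object of numbers: "x", "y", "z": the shift along the world's x, y, z in mm; "ax", "ay", "az": the turn, a rotation vector about the world's x, y, z in rad; "fingers": the closure, from -1 (fully open) to 1 (shut). In form: [{"x": .., "y": .., "z": .., "ax": .., "ay": .., "az": .., "fingers": ..}, ...]. A call has exactly 5 rows; each row shifts and turns the commanded pose from where the row before left it; what a row does not reach is not made up. A row lasts 1/8 s, in which the tool goes at most 62.5 mm and 10.7 degrees, less where a joint would pass 70% of its speed; a pose out of reach is approached as far as the arm can. A call is refused whole if a number of a shift passes 62.5 or a number of a turn 0.188, either way. A call with a gripper value outside its range is refused whole. The fingers move at their own pace and stop on an object; the grip force is fixed at half the most. Time passes only in rows, so rows that do not move let the fingers close, or fill a call up. It gives the time, the measured TCP pose, the force, the opening and the grip force at its end, in the units of the state.
- bot.state(): the state, without advancing time (a new reading comes with each control period).
- bot.grab_frame(name): name is "scene" or "top"; returns (picture, depth): 480x640x3 uint8, red, green, blue; 480x640 float32, mm along the optical axis (not along the pixel's ray), 0 where there is no reading.
- bot.get_calibration(name): a dict with "fx", "fy", "cx", "cy" (pixels), "T" (4x4, takes a point from camera to world coordinates). Camera axes: x right, y down, z forward; pixel columns grow to the right and rows downward; lengths in mm; the calibration is good to about 2 mm. A picture is of the moment at which its call begins. get_calibration takes no time and is no camera call.
- bot.job_done(): hands the job in; it is judged then, once.
The state is a dict: "t": time; "joint_positions": joint angles; "joint_velocities": joint speeds; "joint_torque": joint torques, N m; "tcp_pos": TCP position; "eef_rot": TCP orientation; "contact_force": force on the tool from outside, world axes, zero at the start; "ft_torque": the same for the moment, N m; "gripper_width": opening from 0.0 (shut) to 1.0 (fully open); "finger_force": force on a finger pad.
Only numpy, scipy, OpenCV 4.12 (cv2) and the standard library are available. Lean on these libraries where they do the work, as an engineer would, in place of code of your own. Each camera call takes 0.05 s, during which the arm holds its last target. There are 200 camera calls.

TASK

The brass packing plate nipped under the free ear of the chrome check valve's flange has crept out of line, so the last bolt will not go in: gently feel the nose of the yellow-handled drift through the flange hole and the plate, and work it down until its collar is on the flange, so that the holes come into line. Then draw the drift out, hang it back upright in the blue rack, and fit the black-headed bolt in that hole with its washer flat on the flange. Force nothing, and leave the stop button and the other things on the bench alone.

Things in the scene. Friction and masses are not known exactly. Their poses are not given: they have to be found in the camera images.
- manifold: Grey fill manifold fixed to the bench, chrome check valve on top. Origin: centre of its 130 x 90 mm foot, z up, x along the two-bolt oval flange to its free ear. Grey pad 65 to 79 mm high, 5 mm gap, steel flange 84 to 94 mm, ears of 22 mm radius at x = +-57 mm. The ear at -57 has its bolt (to 111 mm); that at +57 is free. Valve body 50 mm across, to 146 mm high. Inlet to x = -82 mm.
- flange_hole (a point): Centre of the mouth of the free ear's bolt hole, on the flange's top face 94 mm above the bench; axes as the manifold's. The hole, 16 mm across and vertical, runs through flange and pad, which are in line, 29 mm deep in all and open below. The drift or bolt pressing on manifold, plate or flange with more than 45 N in all counts as forcing.
- plate_gap (a point): Point on the flange hole's axis at 84 mm height, the top of the packing plate: a brass disc 44 mm across, 5 mm thick, with a 16 mm hole, in the gap under the free ear. The plate itself is NOT measured: its hole lies 8.3 to 9.2 mm off this axis in any direction (its rim peeps out past the ear there). It slides flat any way against 5 to 12 N of friction and stays where left.
- plate_feel (a point): Same point. On the axis the drift's point lands on solid plate 10 mm below the flange top; held 5 mm off the axis, within about 30 degrees of the direction of the plate's hole, it drops through. Pressed deeper and brought back towards the axis, the taper then drags the plate into line.
- drift: Tapered steel drift hanging in the rack. Origin: centre of the underside of its collar; z up along the drift towards the handle. Collar 30 mm across, 0 to 5 mm; yellow round handle 20 mm across, 5 to 46 mm. Below the collar: parallel barrel 15 mm across down to -22 mm, taper from 15 to 5 mm down to -62 mm, slim nose from 5 to 4 mm down to its flat point at -76 mm. About 0.22 kg.
- bolt: Cap bolt with captive washer, hanging in a hole of the rack. Origin: centre of the washer's underside; z up towards the head. Washer 28 mm across, 0 to 2.5 mm; black round head 21 mm across, 2.5 to 16.5 mm; shank 14 mm across, 50 mm long below the origin, its last 2.5 mm tapered to 10 mm. 0.12 kg.
- rack: Blue bent-steel tool rack fixed to the bench: top plate 62 x 190 mm (190 along its y), 6 mm thick, top face 84 mm above the bench, open underneath. Origin: centre of its foot on the bench, z up. Three vertical 18 mm holes at y = -62, 0 and +62 mm; the drift, the bolt and a brass pin punch hang in them by their collars, in any order.
- rack_hole0 (a point): Mouth of the rack's hole at y = -62 mm, on its top face, 84 mm above the bench.
- rack_hole1 (a point): Mouth of the rack's middle hole, on its top face.
- rack_hole2 (a point): Mouth of the rack's hole at y = +62 mm, on its top face.
- punch: Brass-handled pin punch in the rack (handle 13 mm across, 40 mm above the rack). Leave alone. Origin: underside of its collar.
- lever_grip: Steel lever grip of an extinguisher valve lying on its side, 140 x 60 mm, 24 mm high. Leave alone. Origin: near its middle, on the bench.
- fill_adaptor: Brass fill adaptor standing on its hexagon, 27 mm across, 47 mm high. Leave alone. Origin: centre of its foot.
- nozzle: Black plastic discharge nozzle standing on its mouth, 48 mm across, 92 mm high. Leave alone. Origin: centre of its mouth on the bench.
- gauge: Loose pressure gauge lying face up, 42 mm across, 15 mm high. Leave alone. Origin: centre of its underside.
- spanner: Steel spanner lying flat. Leave alone. Origin: middle of its underside.
- stop_button (a joint): Red mushroom stop button on the steel control box at the robot's left: 0 = up, 0.006 m = pressed. Leave alone.
- stop_button_top (a point): Top centre of the red mushroom, about 108 mm above the bench.
Things that resemble listed ones, but are neither listed nor needed, are in the scene too. Several things look just like the rack: the one meant starts farthest to the robot's left.

How it is judged:
By the outcome, as a careful person would: the job done as asked, in the order asked, and still so for the second after the job is handed in, with the robot touching nothing.
It also fails if it takes over 72 s, if anything falls off the work surface, if the arm or the gripper's body presses on something with over 40 N, if the wrist force passes 120 N, or if a joint passes its speed limit or range.

## Working session

There is one attempt and no reset: what is moved stays moved. The work goes in short steps, Python scripts to look and compute and a tool call to move; the robot and the scene stay as the last step left them, time stands still between calls to the robot, and variables do not carry over. Pictures are saved under pics/ and viewed, at most 10 in all, crops included, and the job is handed in when it is done.

Besides the shell and the picture viewer there is one more tool, called after ">>>" by a JSON object that holds its "api" and its "payload", one argument or row to a line. drive_tool: Moves the arm, as the interface text tells. Its arguments: {"type":"object","properties":{"commands":{"type":"array"}},"required":["commands"]}

```bash
mkdir -p pics; ls; python3 - <<'E'
from rig import bot
import cv2,numpy as np
for n in("scene","top"):
    p,d=bot.grab_frame(n); cv2.imwrite(f"pics/{n}0.png",p[:,:,::-1]); np.savez(f"/tmp/{n}0.npz",p=p,d=d)
    c=bot.get_calibration(n); print(n,c["fx"],c["fy"],c["cx"],c["cy"]); print(np.round(c["T"],3))
s=bot.state(); print(s)
E
```

```text
pics
scene 607.871810224403 607.871810224403 312.33988980545433 239.84862788953527
[[-8.360000e-01  3.540000e-01 -4.200000e-01  1.086930e+03]
 [ 5.490000e-01  5.140000e-01 -6.600000e-01  9.812230e+02]
 [-1.800000e-02 -7.820000e-01 -6.230000e-01  1.007186e+03]
 [ 0.000000e+00  0.000000e+00  0.000000e+00  1.000000e+00]]
top 565.2751137001474 565.2751137001474 320.0176845588372 231.9479132554759
[[ 1.200000e-02 -9.980000e-01  5.600000e-02  3.810870e+02]
 [-1.000000e+00 -1.200000e-02  5.000000e-03 -1.426000e+01]
 [-4.000000e-03 -5.600000e-02 -9.980000e-01  1.551061e+03]
 [ 0.000000e+00  0.000000e+00  0.000000e+00  1.000000e+00]]
{'t': 0.1, 'joint_positions': array([-72.47430784,  26.89443152,  -2.78569737,  87.86646852,
         1.38127956,  65.37524636,  -4.71714176]), 'joint_velocities': array([-0.07696732, -0.13993487, -0.0266525 , -0.08038675,  0.03988288,
        0.13177696, -0.07409231]), 'joint_torque': array([ 8.92383414e-04, -5.09168172e+01, -8.13307520e-02, -2.36828220e+01,
       -6.15548808e-02,  3.44380201e-02,  4.99159728e-05]), 'tcp_pos': array([221.57824048, 637.02602585, 221.5869363 ]), 'eef_rot': array([-1.79897481e+02,  3.34042820e-03,  1.60819855e+02]), 'contact_force': array([ 0.15551402,  0.18061441, -0.43580341]), 'ft_torque': array([ 0.02602777,  0.0189948 , -0.05746562]), 'finger_force': 0.0, 'gripper_width': 0.9989304985266292}
```

View pics/scene0.png

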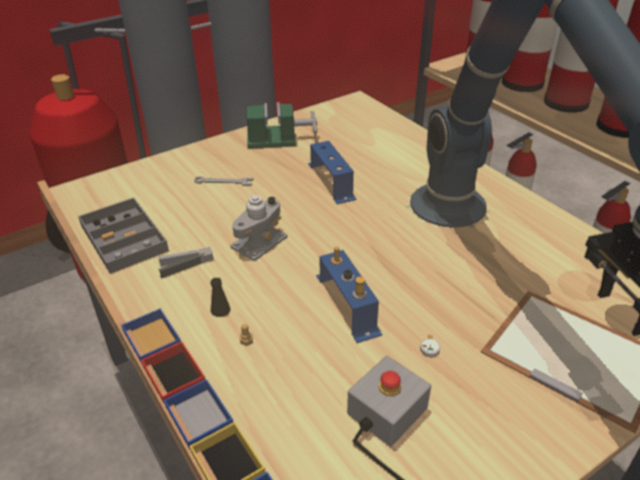

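View pics/top0.png

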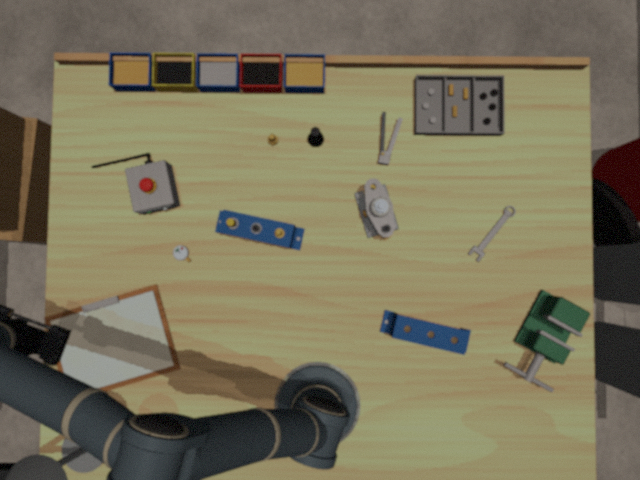

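The racks are the left one at top (258,230), which holds tools, and the empty one at top (425,332). The one meant is the left one. Its ends hold two yellowish handles, at scene (360,287) and (337,255), and the bolt is between them. I'll enlarge the view to confirm which handle is the drift.

```bash
cat > h.py <<'E'
import numpy as np,cv2
from rig import bot
def ray(n,uv,z):
    c=bot.get_calibration(n);T=np.array(c["T"])
    uv=np.atleast_2d(np.array(uv,float))
    d=np.c_[(uv[:,0]-c["cx"])/c["fx"],(uv[:,1]-c["cy"])/c["fy"],np.ones(len(uv))]@T[:3,:3].T
    o=T[:3,3]; return o+d*((z-o[2])/d[:,2])[:,None]
def cloud(n,d):
    c=bot.get_calibration(n);T=np.array(c["T"]);v,u=np.mgrid[0:480,0:640]
    P=np.stack([(u-c["cx"])/c["fx"]*d,(v-c["cy"])/c["fy"]*d,d],-1)
    return P@T[:3,:3].T+T[:3,3]
E
python3 - <<'E'
from h import *
out=[]
for n,boxes in(("scene",[(300,235,100,75+25),(220,185,80,80)]),("top",[(205,195,110,70),(345,170,65,75)])):
    p=np.load(f"/tmp/{n}0.npz")["p"][:,:,::-1]
    for x,y,w,h in boxes: out.append(cv2.resize(p[y:y+h,x:x+w],(400,300),interpolation=cv2.INTER_CUBIC))
cv2.imwrite("pics/crop1.png",np.vstack([np.hstack(out[:2]),np.hstack(out[2:])]))
for n in("scene","top"):
    f=np.load(f"/tmp/{n}0.npz");p,d=f["p"],f["d"];hsv=cv2.cvtColor(p,cv2.COLOR_RGB2HSV);P=cloud(n,d)
    m=cv2.inRange(hsv,(100,110,40),(125,255,255))>0
    k=m&(abs(P[...,2]-84)<6)
    for q in [k&(P[...,1]>0)]:
        pts=P[q][:,:2]; r=cv2.minAreaRect(pts.astype(np.float32)); print(n,"rack",q.sum(),r, P[q][:,2].mean())
        print(" mean",pts.mean(0))
    # things above rack
    c=np.array(r[0]); a=(np.hypot(P[...,0]-c[0],P[...,1]-c[1])<110)&(P[...,2]>92)
    nl,l,st,ce=cv2.connectedComponentsWithStats(a.astype(np.uint8))
    for i in range(1,nl):
        if st[i,4]>5: q=P[l==i]; print("  obj",st[i,4],ce[i].round(1),q.mean(0).round(1),"zmax",q[:,2].max().round(1),"rgb",p[l==i].mean(0).round())
    # manifold
    g=np.array(ray(n,[[258,215]] if n=="scene" else [[378,208]],94)[0])
    a=(np.hypot(P[...,0]-g[0],P[...,1]-g[1])<100)
    for lo,hi in((90,98),(135,155)):
        q=P[a&(P[...,2]>lo)&(P[...,2]<hi)]; print(" manif",lo,len(q),q.mean(0).round(1),cv2.minAreaRect(q[:,:2].astype(np.float32)))
E
```

```text
scene rack 5 ((478.43280029296875, 154.9388885498047), (152.78262329101562, 34.371551513671875), 89.99781799316406) 84.73792608505191
 mean [468.81691451 178.54064781]
  obj 82 [336.6 252.7] [464.  104.9 111.7] zmax 128.9 rgb [130. 107.  76.]
  obj 69 [347.8 272.8] [475.5 165.3 100.1] zmax 107.4 rgb [71. 69. 67.]
  obj 166 [359.6 285.6] [489.5 227.3 115.9] zmax 134.7 rgb [133. 107.  68.]
 manif 90 505 [ 542.4 -145.2   94.5] ((529.7840576171875, -155.9869384765625), (161.11680603027344, 73.19623565673828), 9.613822937011719)
 manif 135 95 [ 532.5 -152.4  141.8] ((530.4094848632812, -155.01510620117188), (35.507450103759766, 31.69368553161621), 82.29003143310547)
top rack 1096 ((470.91607666015625, 159.32321166992188), (190.255859375, 56.65177917480469), 78.59088134765625) 83.5387961151622
 mean [470.06636621 156.67070531]
  obj 67 [231.4 221.9] [484.3 217.8 123.5] zmax 139.0 rgb [125. 110.  60.]
  obj 52 [255.7 227.3] [472.9 158.7  99.8] zmax 107.1 rgb [67. 65. 65.]
  obj 25 [278.8 232. ] [460.2  97.5 121.5] zmax 129.9 rgb [139. 117.  63.]
 manif 90 647 [ 531.2 -158.8   94.2] ((529.8049926757812, -160.0160675048828), (153.5806427001953, 69.90684509277344), 4.769003868103027)
 manif 135 125 [ 528.9 -159.6  142.1] ((529.5765991210938, -159.753662109375), (32.7088508605957, 28.847400665283203), 24.688446044921875)
```

View pics/crop1.png

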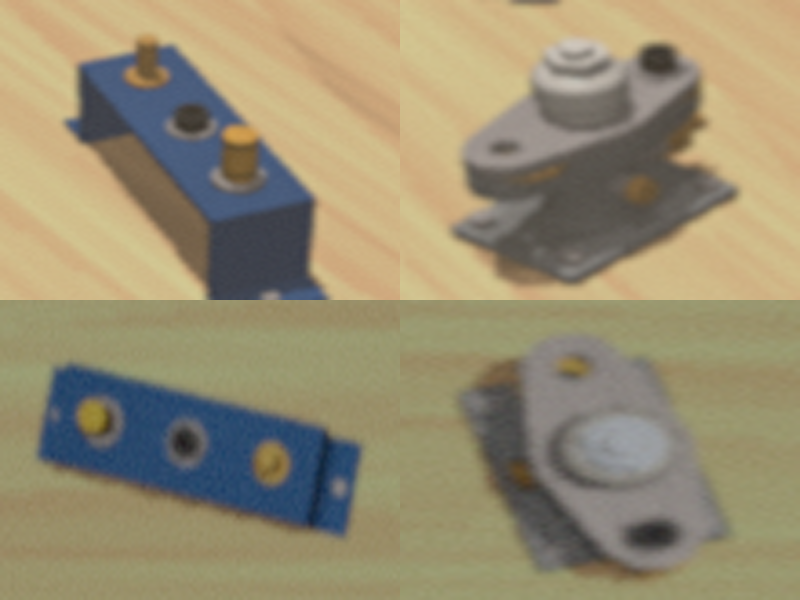

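The crop confirms it. The drift is the thick yellow handle with a steel collar at scene (360,287), top (231,222). The thin brass-collared item at scene (337,253) is the punch, and the black bolt head is between them. The free ear hole is at about scene (241,224), top (373,186). The black bolt is already in the other ear.

```bash
python3 - <<'E'
from h import *
for n,hp,bp in(("scene",(241,224.5),(271.5,201)),("top",(373,186),(386,228.7))):
    f=np.load(f"/tmp/{n}0.npz");p,d=f["p"],f["d"];P=cloud(n,d)
    for name,c,zt in(("drift",(487,222),130),("bolt",(474,161),100.5),("punch",(462,101),124)):
        m=(np.hypot(P[...,0]-c[0],P[...,1]-c[1])<20)&(abs(P[...,2]-zt)<5)
        v,u=np.nonzero(m); print(n,name,m.sum(),u.mean().round(2),v.mean().round(2),ray(n,[u.mean(),v.mean()],zt)[0].round(1))
    # valve top + body
    m=(np.hypot(P[...,0]-530,P[...,1]+157)<35)&(P[...,2]>138);v,u=np.nonzero(m);print(n,"valve",ray(n,[u.mean(),v.mean()],144)[0].round(1))
    print(n,"hole",ray(n,hp,94)[0].round(1),"bolt2",ray(n,bp,111)[0].round(1))
    # flange top: farthest points along axis
    a=(np.hypot(P[...,0]-530,P[...,1]+157)<110)&(abs(P[...,2]-94)<3); q=P[a][:,:2]
    print(n,"flange ext",len(q))
    x,y=int(hp[0]),int(hp[1])
    print(p[y-5:y+6,x-7:x+8].sum(-1)//3); print((p[y-5:y+6,x-7:x+8,0].astype(int)-p[y-5:y+6,x-7:x+8,2])); print(P[y-5:y+6,x-7:x+8,2].round().astype(int))
E
```

```text
scene drift 61 359.95 279.84 [487.6 225.1 130. ]
scene bolt 57 347.67 272.32 [475.1 164.2 100.5]
scene punch 28 336.57 248.18 [463.2 103.7 124. ]
scene valve [ 533.2 -152.   144. ]
scene hole [ 585.  -137.5   94. ] bolt2 [ 482. -161.  111.]
scene flange ext 449
[[170 166 159 152 148 149 147 147 148 148 149 150 151 150 151]
 [165 159 151 149 148 147 148 148 149 150 149 150 150 151 148]
 [158 150 149 147 148 143 143 144 144 148 149 152 149 150 150]
 [153 148 148 145 139 130 123 127 129 137 146 151 150 151 149]
 [149 148 147 138 122 107 101 104 105 121 139 148 150 150 150]
 [147 148 147 135 110  90  89  94  99 115 136 146 151 150 152]
 [149 149 149 138 118 105 102 106 116 128 139 148 151 149 149]
 [148 151 151 146 137 133 131 131 137 143 149 151 150 147 142]
 [142 150 151 151 149 148 146 147 148 148 148 145 140 130 121]
 [123 138 144 146 148 146 147 147 146 142 137 128 119 107  97]
 [ 99 114 121 126 125 129 129 128 126 119 112 104  97  91  89]]
[[70 55 35 22 15 14 14 15 14 14 15 15 15 15 15]
 [56 38 21 15 14 14 14 16 16 15 14 14 15 16 15]
 [37 21 15 14 14 14 15 16 14 14 14 15 15 15 14]

[... 2735 characters left out ...]
5   91   90   98   89   90   94   95   97   95   94
    99]
 [  94   94   97   89   91   85   89   86   83   84   95   85   96   96
    96]
 [  93   91 1551   95   92   87   81   87   90   86   93   99   96   92
    93]
 [  91   98   92   96   97   85   82   77   84   88   91   93   94   91
    96]
 [  95   95   98   90   98   83   77   88   82   82   90   96   91   94
    94]
 [  99   90   92   89   95   14   13   13    9   81   94   99   90   94
    92]
 [  90   92   90  100   97   93   96   90   98   92   91   96   98   97
    90]
 [  94   89   94   89   87   91   96   88  100   92   89   93   96   95
    93]
 [  97  101   90   92   94   94   95   95   94  100   92   97   95   97
    96]]
```

Both views agree that the hole lies about (98, −362) mm from the drift. Bench shows through the flange hole on its −x/+y side, so the plate's hole lies near 150°. Now I'll move over the drift, turning +66°.

>>> {"api": "drive_tool", "payload": {
  "commands": [
    {"x":26.5,"y":-41.5,"z":-2,"ax":0,"ay":0,"az":0.1155,"fingers":-1},
    {"x":26.5,"y":-41.5,"z":-2,"ax":0,"ay":0,"az":0.1155,"fingers":-1},
    {"x":26.5,"y":-41.5,"z":-2,"ax":0,"ay":0,"az":0.1155,"fingers":-1},
    {"x":26.5,"y":-41.5,"z":-2,"ax":0,"ay":0,"az":0.1155,"fingers":-1},
    {"x":26.5,"y":-41.5,"z":-2,"ax":0,"ay":0,"az":0.1155,"fingers":-1}
  ]
}}

```text
t: 0.72
tcp_pos: [354.9, 428.3, 212.2]
eef_rot: [-180.0, -0.0, -165.9]
contact_force: [0.6, -0.4, 0.4]
gripper_width: 1.004
finger_force: 0.0
```

>>> {"api": "drive_tool", "payload": {
  "commands": [
    {"x":26.5,"y":-41.5,"z":-2,"ax":0,"ay":0,"az":0.1155,"fingers":-0.5},
    {"x":26.5,"y":-41.5,"z":-2,"ax":0,"ay":0,"az":0.1155,"fingers":-0.2},
    {"x":26.5,"y":-41.5,"z":-2,"ax":0,"ay":0,"az":0.1155,"fingers":-0.1},
    {"x":26.5,"y":-41.5,"z":-2,"ax":0,"ay":0,"az":0.1155,"fingers":0},
    {"x":26.5,"y":-41.5,"z":-2,"ax":0,"ay":0,"az":0.1155,"fingers":0}
  ]
}}

```text
t: 1.35
tcp_pos: [487.2, 221.0, 202.3]
eef_rot: [180.0, -0.0, -132.8]
contact_force: [0.7, 0.7, -0.2]
gripper_width: 0.543
finger_force: 0.0
```

>>> {"api": "drive_tool", "payload": {
  "commands": [
    {"x":0,"y":0,"z":0,"fingers":0},
    {"x":0,"y":0,"z":0,"fingers":0},
    {"x":0,"y":0,"z":0,"fingers":0},
    {"x":0,"y":0,"z":0,"fingers":0},
    {"x":0,"y":0,"z":0,"fingers":0}
  ]
}}

```text
invalid input at $.commands[0]: expected keys x, y, z, ax, ay, az, fingers
```

>>> {"api": "drive_tool", "payload": {
  "commands": [
    {"x":0,"y":0,"z":-35,"ax":0,"ay":0,"az":0,"fingers":0},
    {"x":0,"y":0,"z":-35,"ax":0,"ay":0,"az":0,"fingers":0},
    {"x":0,"y":0,"z":-20,"ax":0,"ay":0,"az":0,"fingers":0},
    {"x":0,"y":0,"z":-14,"ax":0,"ay":0,"az":0,"fingers":0},
    {"x":0,"y":0,"z":0,"ax":0,"ay":0,"az":0,"fingers":0}
  ]
}}

```text
t: 1.98
tcp_pos: [486.2, 222.3, 97.7]
eef_rot: [180.0, -0.1, -133.0]
contact_force: [-0.2, 0.2, 0.8]
gripper_width: 0.505
finger_force: 0.0
```

>>> {"api": "drive_tool", "payload": {
  "commands": [
    {"x":0,"y":0,"z":0,"ax":0,"ay":0,"az":0,"fingers":1},
    {"x":0,"y":0,"z":0,"ax":0,"ay":0,"az":0,"fingers":1},
    {"x":0,"y":0,"z":0,"ax":0,"ay":0,"az":0,"fingers":1},
    {"x":0,"y":0,"z":0,"ax":0,"ay":0,"az":0,"fingers":1},
    {"x":0,"y":0,"z":0,"ax":0,"ay":0,"az":0,"fingers":1}
  ]
}}

```text
t: 2.6
tcp_pos: [486.3, 223.6, 99.2]
eef_rot: [179.9, 0.0, -133.0]
contact_force: [-3.7, 2.4, 5.3]
gripper_width: 0.223
finger_force: 30.0
```

```bash
python3 - <<'E'
from h import *
s=bot.state(); print({k:np.round(s[k],2) for k in("t","tcp_pos","contact_force","ft_torque","gripper_width","finger_force")})
E
```

```text
{'t': np.float64(2.6), 'tcp_pos': array([486.34, 223.6 ,  99.2 ]), 'contact_force': array([-3.73,  2.4 ,  5.27]), 'ft_torque': array([0.57, 0.81, 0.01]), 'gripper_width': np.float64(0.22), 'finger_force': np.float64(29.99)}
```

>>> {"api": "drive_tool", "payload": {
  "commands": [
    {"x":0,"y":0,"z":10,"ax":0,"ay":0,"az":0,"fingers":1},
    {"x":0,"y":0,"z":25,"ax":0,"ay":0,"az":0,"fingers":1},
    {"x":0,"y":0,"z":40,"ax":0,"ay":0,"az":0,"fingers":1},
    {"x":0,"y":0,"z":40,"ax":0,"ay":0,"az":0,"fingers":1},
    {"x":0,"y":0,"z":26,"ax":0,"ay":0,"az":0,"fingers":1}
  ]
}}

```text
t: 3.22
tcp_pos: [487.6, 221.5, 241.6]
eef_rot: [-179.9, 0.1, -133.1]
contact_force: [0.7, 0.3, -2.4]
gripper_width: 0.222
finger_force: 30.0
```

>>> {"api": "drive_tool", "payload": {
  "commands": [
    {"x":6,"y":-22,"z":0,"ax":0,"ay":0,"az":0,"fingers":1},
    {"x":12,"y":-44,"z":0,"ax":0,"ay":0,"az":0,"fingers":1},
    {"x":12,"y":-44,"z":0,"ax":0,"ay":0,"az":0,"fingers":1},
    {"x":12,"y":-44,"z":0,"ax":0,"ay":0,"az":0,"fingers":1},
    {"x":12,"y":-44,"z":0,"ax":0,"ay":0,"az":0,"fingers":1}
  ]
}}

```text
t: 3.85
tcp_pos: [540.7, 21.8, 239.5]
eef_rot: [-180.0, -0.1, -133.1]
contact_force: [0.5, 0.2, -3.6]
gripper_width: 0.22
finger_force: 30.0
```

>>> {"api": "drive_tool", "payload": {
  "commands": [
    {"x":12,"y":-44,"z":0,"ax":0,"ay":0,"az":0,"fingers":1},
    {"x":12,"y":-44,"z":0,"ax":0,"ay":0,"az":0,"fingers":1},
    {"x":12,"y":-44,"z":0,"ax":0,"ay":0,"az":0,"fingers":1},
    {"x":8,"y":-32,"z":0,"ax":0,"ay":0,"az":0,"fingers":1},
    {"x":0,"y":0,"z":0,"ax":0,"ay":0,"az":0,"fingers":1}
  ]
}}

```text
t: 4.47
tcp_pos: [583.9, -144.7, 239.2]
eef_rot: [-179.9, -0.2, -133.4]
contact_force: [-0.3, 0.4, -2.4]
gripper_width: 0.222
finger_force: 30.0
```

```bash
python3 - <<'E'
from h import *
s=bot.state(); print({k:np.round(s[k],2) for k in("t","tcp_pos","contact_force","ft_torque","gripper_width","finger_force")})
p,d=bot.grab_frame("scene"); np.savez("/tmp/s1.npz",p=p,d=d)
cv2.imwrite("pics/s1.png",cv2.resize(p[120:270,150:350,::-1],(800,600),interpolation=cv2.INTER_CUBIC))
c=bot.get_calibration("scene");T=np.linalg.inv(c["T"])
for dz in(0,-15,-91):
    q=T[:3,:3]@(s["tcp_pos"]+[0,0,dz])+T[:3,3]; u=q[0]/q[2]*c["fx"]+c["cx"],q[1]/q[2]*c["fy"]+c["cy"]; print(dz,np.round(u,1),"crop",(u[0]-150)*4,(u[1]-120)*4)
E
```

```text
{'t': np.float64(4.47), 'tcp_pos': array([ 583.91, -144.7 ,  239.16]), 'contact_force': array([-0.35,  0.44, -2.43]), 'ft_torque': array([ 0.15,  0.1 , -0.04]), 'gripper_width': np.float64(0.22), 'finger_force': np.float64(29.99)}
0 [234.4 173.7] crop 337.45672878681296 214.88987008117442
-15 [235.  179.1] crop 339.9281453196105 236.37648626740156
-91 [238.  205.3] crop 351.9730514560033 341.0954892024663
```

View pics/s1.png

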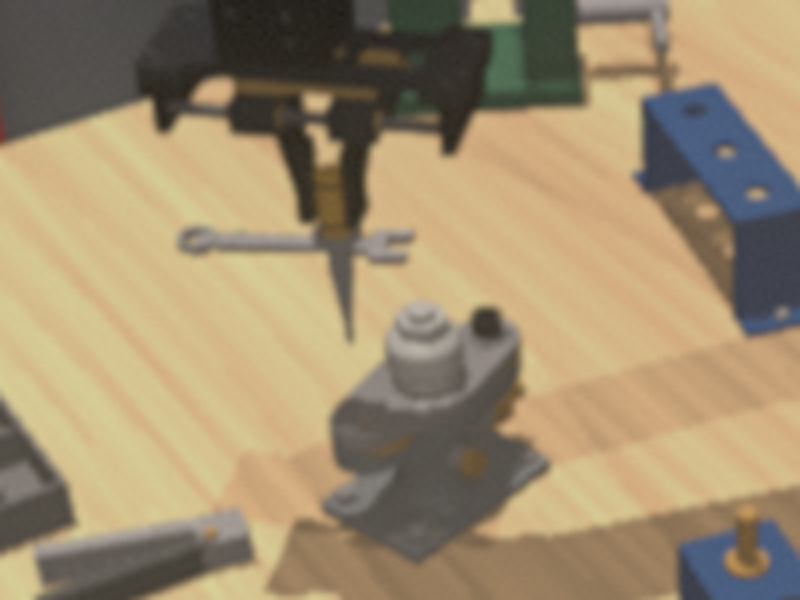

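The picture shows the drift hanging straight, with its point at crop (350,343) against a predicted (352,341). That puts the hole at about (584, −139.5). Next I'll lower to just above the flange and settle.

>>> {"api": "drive_tool", "payload": {
  "commands": [
    {"x":0,"y":0,"z":-20,"ax":0,"ay":0,"az":0,"fingers":1},
    {"x":0,"y":0,"z":-20,"ax":0,"ay":0,"az":0,"fingers":1},
    {"x":0,"y":0,"z":-7,"ax":0,"ay":0,"az":0,"fingers":1},
    {"x":0,"y":0,"z":0,"ax":0,"ay":0,"az":0,"fingers":1},
    {"x":0,"y":0,"z":0,"ax":0,"ay":0,"az":0,"fingers":1}
  ]
}}

```text
t: 5.15
tcp_pos: [585.3, -139.3, 193.5]
eef_rot: [-179.9, 0.0, -133.0]
contact_force: [0.5, -0.3, -2.7]
gripper_width: 0.218
finger_force: 30.0
```

>>> {"api": "drive_tool", "payload": {
  "commands": [
    {"x":-1,"y":0,"z":-3,"ax":0,"ay":0,"az":0,"fingers":1},
    {"x":0,"y":0,"z":-3,"ax":0,"ay":0,"az":0,"fingers":1},
    {"x":0,"y":0,"z":-3,"ax":0,"ay":0,"az":0,"fingers":1},
    {"x":0,"y":0,"z":-2,"ax":0,"ay":0,"az":0,"fingers":1},
    {"x":0,"y":0,"z":0,"ax":0,"ay":0,"az":0,"fingers":1}
  ]
}}

```text
t: 5.78
tcp_pos: [583.6, -139.4, 181.3]
eef_rot: [180.0, -0.0, -133.0]
contact_force: [1.0, 0.2, -2.2]
gripper_width: 0.218
finger_force: 30.0
```

>>> {"api": "drive_tool", "payload": {
  "commands": [
    {"x":0,"y":0,"z":-1,"ax":0,"ay":0,"az":0,"fingers":1},
    {"x":0,"y":0,"z":-1,"ax":0,"ay":0,"az":0,"fingers":1},
    {"x":0,"y":0,"z":-1,"ax":0,"ay":0,"az":0,"fingers":1},
    {"x":0,"y":0,"z":-1,"ax":0,"ay":0,"az":0,"fingers":1},
    {"x":0,"y":0,"z":0,"ax":0,"ay":0,"az":0,"fingers":1}
  ]
}}

```text
t: 6.4
tcp_pos: [583.7, -139.4, 177.5]
eef_rot: [180.0, -0.0, -133.0]
contact_force: [-0.8, -0.0, -2.0]
gripper_width: 0.223
finger_force: 30.0
```

>>> {"api": "drive_tool", "payload": {
  "commands": [
    {"x":-1,"y":0.6,"z":0,"ax":0,"ay":0,"az":0,"fingers":1},
    {"x":-1,"y":0.6,"z":0,"ax":0,"ay":0,"az":0,"fingers":1},
    {"x":-1,"y":0.6,"z":0,"ax":0,"ay":0,"az":0,"fingers":1},
    {"x":0,"y":0,"z":0,"ax":0,"ay":0,"az":0,"fingers":1},
    {"x":0,"y":0,"z":0,"ax":0,"ay":0,"az":0,"fingers":1}
  ]
}}

```text
t: 7.02
tcp_pos: [580.8, -137.7, 177.6]
eef_rot: [-180.0, 0.0, -133.0]
contact_force: [0.1, -0.0, -2.4]
gripper_width: 0.221
finger_force: 30.0
```

>>> {"api": "drive_tool", "payload": {
  "commands": [
    {"x":-0.5,"y":0.3,"z":0,"ax":0,"ay":0,"az":0,"fingers":1},
    {"x":-0.5,"y":0.3,"z":0,"ax":0,"ay":0,"az":0,"fingers":1},
    {"x":-0.5,"y":0.3,"z":0,"ax":0,"ay":0,"az":0,"fingers":1},
    {"x":0,"y":0,"z":0,"ax":0,"ay":0,"az":0,"fingers":1},
    {"x":0,"y":0,"z":0,"ax":0,"ay":0,"az":0,"fingers":1}
  ]
}}

```text
t: 7.65
tcp_pos: [579.3, -136.7, 177.6]
eef_rot: [180.0, -0.0, -133.0]
contact_force: [0.1, -0.2, -2.6]
gripper_width: 0.22
finger_force: 30.0
```

>>> {"api": "drive_tool", "payload": {
  "commands": [
    {"x":0,"y":0,"z":-1,"ax":0,"ay":0,"az":0,"fingers":1},
    {"x":0,"y":0,"z":-1,"ax":0,"ay":0,"az":0,"fingers":1},
    {"x":0,"y":0,"z":-1,"ax":0,"ay":0,"az":0,"fingers":1},
    {"x":0,"y":0,"z":-1,"ax":0,"ay":0,"az":0,"fingers":1},
    {"x":0,"y":0,"z":0,"ax":0,"ay":0,"az":0,"fingers":1}
  ]
}}

```text
t: 8.28
tcp_pos: [579.1, -136.7, 173.4]
eef_rot: [180.0, -0.0, -133.0]
contact_force: [-0.3, -0.6, -3.1]
gripper_width: 0.22
finger_force: 30.0
```

>>> {"api": "drive_tool", "payload": {
  "commands": [
    {"x":0,"y":0,"z":-1,"ax":0,"ay":0,"az":0,"fingers":1},
    {"x":0,"y":0,"z":-1,"ax":0,"ay":0,"az":0,"fingers":1},
    {"x":0,"y":0,"z":-1,"ax":0,"ay":0,"az":0,"fingers":1},
    {"x":0,"y":0,"z":-1,"ax":0,"ay":0,"az":0,"fingers":1},
    {"x":0,"y":0,"z":0,"ax":0,"ay":0,"az":0,"fingers":1}
  ]
}}

```text
t: 8.9
tcp_pos: [579.2, -136.7, 169.5]
eef_rot: [180.0, -0.0, -133.0]
contact_force: [0.1, 0.1, -2.4]
gripper_width: 0.221
finger_force: 30.0
```

Through the plate at the first try. I'll ease deeper while coming back towards the axis.

>>> {"api": "drive_tool", "payload": {
  "commands": [
    {"x":0.3,"y":-0.2,"z":-1,"ax":0,"ay":0,"az":0,"fingers":1},
    {"x":0.3,"y":-0.2,"z":-1,"ax":0,"ay":0,"az":0,"fingers":1},
    {"x":0.3,"y":-0.2,"z":-1,"ax":0,"ay":0,"az":0,"fingers":1},
    {"x":0.3,"y":-0.2,"z":-1,"ax":0,"ay":0,"az":0,"fingers":1},
    {"x":0,"y":0,"z":-1,"ax":0,"ay":0,"az":0,"fingers":1}
  ]
}}

```text
t: 9.52
tcp_pos: [580.5, -137.6, 164.5]
eef_rot: [180.0, -0.0, -133.0]
contact_force: [0.4, 0.1, -2.7]
gripper_width: 0.217
finger_force: 30.0
```

>>> {"api": "drive_tool", "payload": {
  "commands": [
    {"x":0.3,"y":-0.2,"z":-1,"ax":0,"ay":0,"az":0,"fingers":1},
    {"x":0.3,"y":-0.2,"z":-1,"ax":0,"ay":0,"az":0,"fingers":1},
    {"x":0.3,"y":-0.2,"z":-1,"ax":0,"ay":0,"az":0,"fingers":1},
    {"x":0,"y":0,"z":-1,"ax":0,"ay":0,"az":0,"fingers":1},
    {"x":0,"y":0,"z":0,"ax":0,"ay":0,"az":0,"fingers":1}
  ]
}}

```text
t: 10.15
tcp_pos: [581.0, -138.1, 160.4]
eef_rot: [180.0, -0.0, -133.0]
contact_force: [-1.6, 0.4, -1.7]
gripper_width: 0.218
finger_force: 30.0
```

>>> {"api": "drive_tool", "payload": {
  "commands": [
    {"x":0.4,"y":-0.2,"z":0,"ax":0,"ay":0,"az":0,"fingers":1},
    {"x":0.4,"y":-0.2,"z":0,"ax":0,"ay":0,"az":0,"fingers":1},
    {"x":0.4,"y":-0.2,"z":0,"ax":0,"ay":0,"az":0,"fingers":1},
    {"x":0.4,"y":-0.2,"z":0,"ax":0,"ay":0,"az":0,"fingers":1},
    {"x":0,"y":0,"z":0,"ax":0,"ay":0,"az":0,"fingers":1}
  ]
}}

```text
t: 10.78
tcp_pos: [582.3, -138.5, 160.3]
eef_rot: [179.9, -0.0, -133.0]
contact_force: [-3.7, 1.8, -0.3]
gripper_width: 0.222
finger_force: 30.2
```

>>> {"api": "drive_tool", "payload": {
  "commands": [
    {"x":0.4,"y":-0.2,"z":0,"ax":0,"ay":0,"az":0,"fingers":1},
    {"x":0.4,"y":-0.2,"z":0,"ax":0,"ay":0,"az":0,"fingers":1},
    {"x":0.4,"y":-0.2,"z":0,"ax":0,"ay":0,"az":0,"fingers":1},
    {"x":0,"y":0,"z":0,"ax":0,"ay":0,"az":0,"fingers":1},
    {"x":0,"y":0,"z":0,"ax":0,"ay":0,"az":0,"fingers":1}
  ]
}}

```text
t: 11.4
tcp_pos: [583.1, -138.8, 160.3]
eef_rot: [179.8, -0.1, -133.0]
contact_force: [-5.0, 2.9, -0.8]
gripper_width: 0.221
finger_force: 30.4
```

>>> {"api": "drive_tool", "payload": {
  "commands": [
    {"x":0,"y":0,"z":-1,"ax":0,"ay":0,"az":0,"fingers":1},
    {"x":0.2,"y":-0.1,"z":-1,"ax":0,"ay":0,"az":0,"fingers":1},
    {"x":0,"y":0,"z":-1,"ax":0,"ay":0,"az":0,"fingers":1},
    {"x":0.2,"y":-0.1,"z":-1,"ax":0,"ay":0,"az":0,"fingers":1},
    {"x":0,"y":0,"z":0,"ax":0,"ay":0,"az":0,"fingers":1}
  ]
}}

```text
t: 12.02
tcp_pos: [583.5, -139.0, 156.9]
eef_rot: [179.8, -0.0, -133.0]
contact_force: [-6.7, 2.9, 2.7]
gripper_width: 0.219
finger_force: 30.5
```

>>> {"api": "drive_tool", "payload": {
  "commands": [
    {"x":0,"y":0,"z":-1,"ax":0,"ay":0,"az":0,"fingers":1},
    {"x":0,"y":0,"z":-1,"ax":0,"ay":0,"az":0,"fingers":1},
    {"x":0,"y":0,"z":-1,"ax":0,"ay":0,"az":0,"fingers":1},
    {"x":0,"y":0,"z":-1,"ax":0,"ay":0,"az":0,"fingers":1},
    {"x":0,"y":0,"z":0,"ax":0,"ay":0,"az":0,"fingers":1}
  ]
}}

```text
t: 12.65
tcp_pos: [583.6, -138.8, 153.1]
eef_rot: [179.8, -0.0, -133.0]
contact_force: [-6.4, 3.3, 4.0]
gripper_width: 0.218
finger_force: 30.5
```

The side force is steady at about 7 N and points at 153°, so the plate is sliding as it should. I'll keep going down.

>>> {"api": "drive_tool", "payload": {
  "commands": [
    {"x":0,"y":0,"z":-1.5,"ax":0,"ay":0,"az":0,"fingers":1},
    {"x":0,"y":0,"z":-1.5,"ax":0,"ay":0,"az":0,"fingers":1},
    {"x":0,"y":0,"z":-1.5,"ax":0,"ay":0,"az":0,"fingers":1},
    {"x":0,"y":0,"z":-1.5,"ax":0,"ay":0,"az":0,"fingers":1},
    {"x":0,"y":0,"z":0,"ax":0,"ay":0,"az":0,"fingers":1}
  ]
}}

```text
t: 13.28
tcp_pos: [584.7, -138.4, 148.2]
eef_rot: [179.9, 0.1, -133.0]
contact_force: [-5.7, 4.2, 6.8]
gripper_width: 0.222
finger_force: 30.6
```

>>> {"api": "drive_tool", "payload": {
  "commands": [
    {"x":0,"y":0,"z":-1.5,"ax":0,"ay":0,"az":0,"fingers":1},
    {"x":0,"y":0,"z":-1.5,"ax":0,"ay":0,"az":0,"fingers":1},
    {"x":0,"y":0,"z":-1.5,"ax":0,"ay":0,"az":0,"fingers":1},
    {"x":0,"y":0,"z":-1.5,"ax":0,"ay":0,"az":0,"fingers":1},
    {"x":0,"y":0,"z":0,"ax":0,"ay":0,"az":0,"fingers":1}
  ]
}}

```text
t: 13.9
tcp_pos: [584.7, -138.5, 142.1]
eef_rot: [179.9, 0.1, -133.0]
contact_force: [-6.7, 4.4, 8.0]
gripper_width: 0.224
finger_force: 30.5
```

>>> {"api": "drive_tool", "payload": {
  "commands": [
    {"x":0,"y":0,"z":-1.5,"ax":0,"ay":0,"az":0,"fingers":1},
    {"x":0,"y":0,"z":-1.5,"ax":0,"ay":0,"az":0,"fingers":1},
    {"x":0,"y":0,"z":-1.5,"ax":0,"ay":0,"az":0,"fingers":1},
    {"x":0,"y":0,"z":-1.5,"ax":0,"ay":0,"az":0,"fingers":1},
    {"x":0,"y":0,"z":0,"ax":0,"ay":0,"az":0,"fingers":1}
  ]
}}

```text
t: 14.52
tcp_pos: [584.8, -138.6, 136.1]
eef_rot: [179.9, 0.1, -133.0]
contact_force: [-6.1, 4.5, 6.3]
gripper_width: 0.22
finger_force: 30.3
```

>>> {"api": "drive_tool", "payload": {
  "commands": [
    {"x":0,"y":0,"z":-1,"ax":0,"ay":0,"az":0,"fingers":1},
    {"x":0,"y":0,"z":-1,"ax":0,"ay":0,"az":0,"fingers":1},
    {"x":0,"y":0,"z":-1,"ax":0,"ay":0,"az":0,"fingers":1},
    {"x":0,"y":0,"z":-1,"ax":0,"ay":0,"az":0,"fingers":1},
    {"x":0,"y":0,"z":0,"ax":0,"ay":0,"az":0,"fingers":1}
  ]
}}

```text
t: 15.15
tcp_pos: [584.9, -138.6, 132.3]
eef_rot: [180.0, 0.1, -133.0]
contact_force: [-6.7, 3.8, 7.1]
gripper_width: 0.225
finger_force: 30.3
```

>>> {"api": "drive_tool", "payload": {
  "commands": [
    {"x":0,"y":0,"z":-1,"ax":0,"ay":0,"az":0,"fingers":1},
    {"x":0,"y":0,"z":-1,"ax":0,"ay":0,"az":0,"fingers":1},
    {"x":0,"y":0,"z":-1,"ax":0,"ay":0,"az":0,"fingers":1},
    {"x":0,"y":0,"z":-1,"ax":0,"ay":0,"az":0,"fingers":1},
    {"x":0,"y":0,"z":0,"ax":0,"ay":0,"az":0,"fingers":1}
  ]
}}

```text
t: 15.78
tcp_pos: [584.9, -138.7, 128.2]
eef_rot: [180.0, 0.1, -133.0]
contact_force: [-6.2, 3.9, 7.5]
gripper_width: 0.225
finger_force: 30.2
```

>>> {"api": "drive_tool", "payload": {
  "commands": [
    {"x":0,"y":0,"z":-1.5,"ax":0,"ay":0,"az":0,"fingers":1},
    {"x":0,"y":0,"z":-1.5,"ax":0,"ay":0,"az":0,"fingers":1},
    {"x":0,"y":0,"z":-1.5,"ax":0,"ay":0,"az":0,"fingers":1},
    {"x":0,"y":0,"z":-1.5,"ax":0,"ay":0,"az":0,"fingers":1},
    {"x":0,"y":0,"z":0,"ax":0,"ay":0,"az":0,"fingers":1}
  ]
}}

```text
t: 16.4
tcp_pos: [584.7, -138.7, 122.0]
eef_rot: [179.9, 0.1, -133.0]
contact_force: [-5.9, 4.6, 6.3]
gripper_width: 0.219
finger_force: 30.1
```

>>> {"api": "drive_tool", "payload": {
  "commands": [
    {"x":0,"y":0,"z":-1,"ax":0,"ay":0,"az":0,"fingers":1},
    {"x":0,"y":0,"z":-1,"ax":0,"ay":0,"az":0,"fingers":1},
    {"x":0,"y":0,"z":-1,"ax":0,"ay":0,"az":0,"fingers":1},
    {"x":0,"y":0,"z":-1,"ax":0,"ay":0,"az":0,"fingers":1},
    {"x":0,"y":0,"z":-1,"ax":0,"ay":0,"az":0,"fingers":1}
  ]
}}

```text
t: 17.02
tcp_pos: [584.5, -138.7, 116.8]
eef_rot: [179.9, 0.0, -133.0]
contact_force: [-7.5, 4.0, 6.2]
gripper_width: 0.219
finger_force: 30.1
```

>>> {"api": "drive_tool", "payload": {
  "commands": [
    {"x":0,"y":0,"z":-1,"ax":0,"ay":0,"az":0,"fingers":1},
    {"x":0,"y":0,"z":-1,"ax":0,"ay":0,"az":0,"fingers":1},
    {"x":0,"y":0,"z":-1,"ax":0,"ay":0,"az":0,"fingers":1},
    {"x":0,"y":0,"z":-1,"ax":0,"ay":0,"az":0,"fingers":1},
    {"x":0,"y":0,"z":0,"ax":0,"ay":0,"az":0,"fingers":1}
  ]
}}

```text
t: 17.65
tcp_pos: [584.4, -138.8, 112.6]
eef_rot: [179.9, 0.0, -133.0]
contact_force: [-7.1, 3.6, 5.5]
gripper_width: 0.221
finger_force: 30.0
```

>>> {"api": "drive_tool", "payload": {
  "commands": [
    {"x":0,"y":0,"z":-1,"ax":0,"ay":0,"az":0,"fingers":1},
    {"x":0,"y":0,"z":-0.5,"ax":0,"ay":0,"az":0,"fingers":1},
    {"x":0,"y":0,"z":-0.5,"ax":0,"ay":0,"az":0,"fingers":1},
    {"x":0,"y":0,"z":-0.5,"ax":0,"ay":0,"az":0,"fingers":1},
    {"x":0,"y":0,"z":0,"ax":0,"ay":0,"az":0,"fingers":1}
  ]
}}

```text
t: 18.27
tcp_pos: [584.4, -138.8, 110.2]
eef_rot: [179.9, 0.0, -133.0]
contact_force: [-5.5, 4.5, 5.0]
gripper_width: 0.224
finger_force: 30.0
```

>>> {"api": "drive_tool", "payload": {
  "commands": [
    {"x":0,"y":0,"z":-0.4,"ax":0,"ay":0,"az":0,"fingers":1},
    {"x":0,"y":0,"z":-0.4,"ax":0,"ay":0,"az":0,"fingers":1},
    {"x":0,"y":0,"z":-0.4,"ax":0,"ay":0,"az":0,"fingers":1},
    {"x":0,"y":0,"z":0,"ax":0,"ay":0,"az":0,"fingers":1},
    {"x":0,"y":0,"z":0,"ax":0,"ay":0,"az":0,"fingers":1}
  ]
}}

```text
t: 18.9
tcp_pos: [584.4, -138.8, 109.5]
eef_rot: [179.9, 0.0, -133.0]
contact_force: [-7.7, 3.9, 8.9]
gripper_width: 0.218
finger_force: 30.0
```

>>> {"api": "drive_tool", "payload": {
  "commands": [
    {"x":0,"y":0,"z":-0.3,"ax":0,"ay":0,"az":0,"fingers":1},
    {"x":0,"y":0,"z":-0.3,"ax":0,"ay":0,"az":0,"fingers":1},
    {"x":0,"y":0,"z":0,"ax":0,"ay":0,"az":0,"fingers":1},
    {"x":0,"y":0,"z":0,"ax":0,"ay":0,"az":0,"fingers":1},
    {"x":0,"y":0,"z":0,"ax":0,"ay":0,"az":0,"fingers":1}
  ]
}}

```text
t: 19.52
tcp_pos: [584.4, -138.8, 109.4]
eef_rot: [179.9, 0.0, -133.0]
contact_force: [-10.4, 4.7, 12.6]
gripper_width: 0.221
finger_force: 30.0
```

```bash
python3 - <<'E'
from h import *
s=bot.state(); print({k:np.round(s[k],2) for k in("t","tcp_pos","contact_force","ft_torque")})
p,d=bot.grab_frame("scene")
cv2.imwrite("pics/s2.png",cv2.resize(p[165:255,200:320,::-1],(800,600),interpolation=cv2.INTER_CUBIC))
E
```

```text
{'t': np.float64(19.52), 'tcp_pos': array([ 584.38, -138.82,  109.42]), 'contact_force': array([-10.37,   4.73,  12.6 ]), 'ft_torque': array([1.14, 2.29, 0.04])}
```

View pics/s2.png

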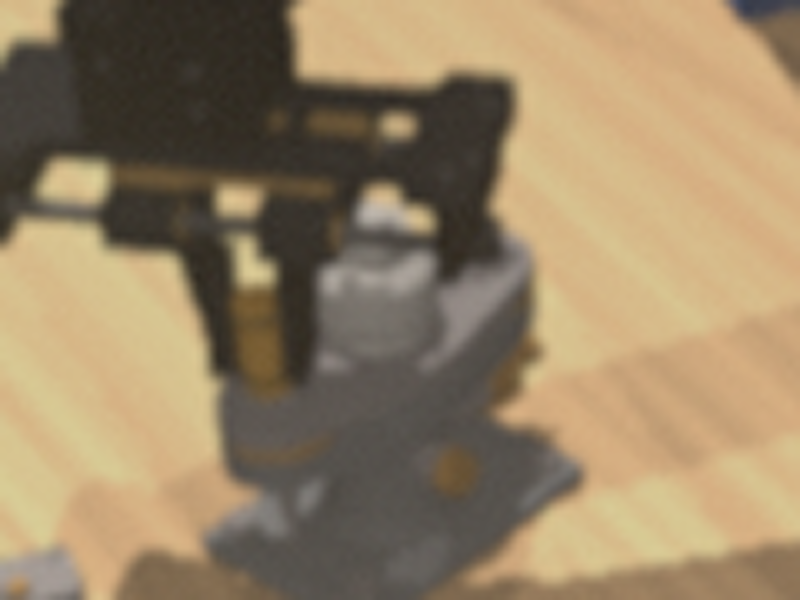

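The collar is down: z stopped at 109.4 as the force rose, and the plate is now tucked under the ear at crop (285,450). Next I'll draw it straight out.

>>> {"api": "drive_tool", "payload": {
  "commands": [
    {"x":-0.3,"y":0.1,"z":3,"ax":0,"ay":0,"az":0,"fingers":1},
    {"x":0,"y":0,"z":4,"ax":0,"ay":0,"az":0,"fingers":1},
    {"x":0,"y":0,"z":6,"ax":0,"ay":0,"az":0,"fingers":1},
    {"x":0,"y":0,"z":8,"ax":0,"ay":0,"az":0,"fingers":1},
    {"x":0,"y":0,"z":8,"ax":0,"ay":0,"az":0,"fingers":1}
  ]
}}

```text
t: 20.2
tcp_pos: [585.5, -140.1, 137.6]
eef_rot: [-179.8, 0.1, -133.0]
contact_force: [-0.5, 1.5, -4.1]
gripper_width: 0.22
finger_force: 29.9
```

>>> {"api": "drive_tool", "payload": {
  "commands": [
    {"x":0,"y":0,"z":20,"ax":0,"ay":0,"az":0,"fingers":1},
    {"x":0,"y":0,"z":20,"ax":0,"ay":0,"az":0,"fingers":1},
    {"x":0,"y":0,"z":30,"ax":0,"ay":0,"az":0,"fingers":1},
    {"x":0,"y":0,"z":33,"ax":0,"ay":0,"az":0,"fingers":1},
    {"x":0,"y":0,"z":0,"ax":0,"ay":0,"az":0,"fingers":1}
  ]
}}

```text
t: 20.82
tcp_pos: [587.6, -141.7, 244.0]
eef_rot: [-179.4, 0.3, -133.1]
contact_force: [0.7, -0.6, -2.8]
gripper_width: 0.218
finger_force: 29.9
```

>>> {"api": "drive_tool", "payload": {
  "commands": [
    {"x":-6,"y":21,"z":0,"ax":0,"ay":0,"az":0,"fingers":1},
    {"x":-12,"y":43,"z":0,"ax":0,"ay":0,"az":0,"fingers":1},
    {"x":-12,"y":43,"z":0,"ax":0,"ay":0,"az":0,"fingers":1},
    {"x":-12,"y":43,"z":0,"ax":0,"ay":0,"az":0,"fingers":1},
    {"x":-12,"y":43,"z":0,"ax":0,"ay":0,"az":0,"fingers":1}
  ]
}}

```text
t: 21.45
tcp_pos: [528.6, 55.7, 238.0]
eef_rot: [179.9, -0.1, -132.9]
contact_force: [0.8, -0.4, -2.4]
gripper_width: 0.221
finger_force: 29.9
```

>>> {"api": "drive_tool", "payload": {
  "commands": [
    {"x":-12,"y":43,"z":0,"ax":0,"ay":0,"az":0,"fingers":1},
    {"x":-12,"y":43,"z":0,"ax":0,"ay":0,"az":0,"fingers":1},
    {"x":-12,"y":43,"z":0,"ax":0,"ay":0,"az":0,"fingers":1},
    {"x":-10,"y":41,"z":0,"ax":0,"ay":0,"az":0,"fingers":1},
    {"x":0,"y":0,"z":0,"ax":0,"ay":0,"az":0,"fingers":1}
  ]
}}

```text
t: 22.08
tcp_pos: [481.3, 228.3, 238.1]
eef_rot: [179.9, -0.0, -132.5]
contact_force: [-0.2, -0.7, -3.5]
gripper_width: 0.221
finger_force: 29.9
```

>>> {"api": "drive_tool", "payload": {
  "commands": [
    {"x":0,"y":0,"z":-20,"ax":0,"ay":0,"az":0,"fingers":1},
    {"x":0,"y":0,"z":-20,"ax":0,"ay":0,"az":0,"fingers":1},
    {"x":0,"y":0,"z":-10,"ax":0,"ay":0,"az":0,"fingers":1},
    {"x":0,"y":0,"z":0,"ax":0,"ay":0,"az":0,"fingers":1},
    {"x":0,"y":0,"z":0,"ax":0,"ay":0,"az":0,"fingers":1}
  ]
}}

```text
t: 22.7
tcp_pos: [484.7, 223.5, 189.9]
eef_rot: [-180.0, 0.1, -133.0]
contact_force: [-0.1, 0.3, -3.1]
gripper_width: 0.217
finger_force: 29.9
```

```bash
python3 - <<'E'
from h import *
s=bot.state(); print({k:np.round(s[k],2) for k in("t","tcp_pos","eef_rot")})
p,d=bot.grab_frame("scene")
cv2.imwrite("pics/s3.png",cv2.resize(p[210:330,290:450,::-1],(800,600),interpolation=cv2.INTER_CUBIC))
c=bot.get_calibration("scene");T=np.linalg.inv(c["T"])
for q0 in(s["tcp_pos"]+[0,0,-91],[486,223.3,84]):
    q=T[:3,:3]@q0+T[:3,3]; u=np.array([q[0]/q[2]*c["fx"]+c["cx"],q[1]/q[2]*c["fy"]+c["cy"]]); print(u,"crop",(u-[290,210])*5)
E
```

```text
{'t': np.float64(22.7), 'tcp_pos': array([484.71, 223.48, 189.88]), 'eef_rot': array([-1.7998e+02,  6.0000e-02, -1.3302e+02])}
[360.11693032 289.5359321 ] crop [350.5846516  397.67966048]
[359.37914596 294.69753431] crop [346.89572982 423.48767153]
```

View pics/s3.png

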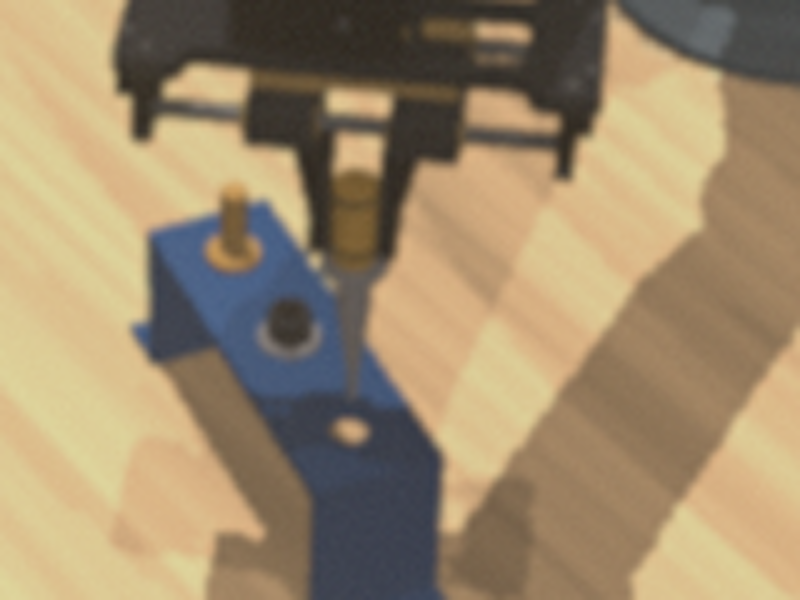

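The drift's point at crop (351,400) is above the hole at crop (350,426), so it's lined up within about 1 mm. I'll lower it in.

>>> {"api": "drive_tool", "payload": {
  "commands": [
    {"x":0.8,"y":0.3,"z":-8,"ax":0,"ay":0,"az":0,"fingers":1},
    {"x":0,"y":0,"z":-15,"ax":0,"ay":0,"az":0,"fingers":1},
    {"x":0,"y":0,"z":-15,"ax":0,"ay":0,"az":0,"fingers":1},
    {"x":0,"y":0,"z":-12,"ax":0,"ay":0,"az":0,"fingers":1},
    {"x":0,"y":0,"z":-10,"ax":0,"ay":0,"az":0,"fingers":1}
  ]
}}

```text
t: 23.38
tcp_pos: [484.8, 223.5, 128.1]
eef_rot: [180.0, -0.1, -133.0]
contact_force: [-0.8, -0.5, -3.0]
gripper_width: 0.221
finger_force: 29.9
```

>>> {"api": "drive_tool", "payload": {
  "commands": [
    {"x":0,"y":0,"z":-4,"ax":0,"ay":0,"az":0,"fingers":1},
    {"x":0,"y":0,"z":-4,"ax":0,"ay":0,"az":0,"fingers":1},
    {"x":0,"y":0,"z":-4,"ax":0,"ay":0,"az":0,"fingers":1},
    {"x":0,"y":0,"z":-4,"ax":0,"ay":0,"az":0,"fingers":1},
    {"x":0,"y":0,"z":0,"ax":0,"ay":0,"az":0,"fingers":1}
  ]
}}

```text
t: 24.0
tcp_pos: [485.0, 223.6, 113.1]
eef_rot: [180.0, -0.0, -133.0]
contact_force: [0.1, 0.0, -2.8]
gripper_width: 0.22
finger_force: 29.9
```

>>> {"api": "drive_tool", "payload": {
  "commands": [
    {"x":0,"y":0,"z":-4,"ax":0,"ay":0,"az":0,"fingers":1},
    {"x":0,"y":0,"z":-4,"ax":0,"ay":0,"az":0,"fingers":1},
    {"x":0,"y":0,"z":-3,"ax":0,"ay":0,"az":0,"fingers":1},
    {"x":0,"y":0,"z":-2,"ax":0,"ay":0,"az":0,"fingers":1},
    {"x":0,"y":0,"z":-0.7,"ax":0,"ay":0,"az":0,"fingers":1}
  ]
}}

```text
t: 24.62
tcp_pos: [485.0, 223.6, 99.4]
eef_rot: [180.0, -0.0, -133.0]
contact_force: [-1.2, -0.1, -0.5]
gripper_width: 0.22
finger_force: 29.9
```

>>> {"api": "drive_tool", "payload": {
  "commands": [
    {"x":0,"y":0,"z":-0.3,"ax":0,"ay":0,"az":0,"fingers":1},
    {"x":0,"y":0,"z":0,"ax":0,"ay":0,"az":0,"fingers":0},
    {"x":0,"y":0,"z":0,"ax":0,"ay":0,"az":0,"fingers":0},
    {"x":0,"y":0,"z":0,"ax":0,"ay":0,"az":0,"fingers":0},
    {"x":0,"y":0,"z":0,"ax":0,"ay":0,"az":0,"fingers":0}
  ]
}}

```text
t: 25.25
tcp_pos: [485.2, 223.7, 99.4]
eef_rot: [-180.0, 0.0, -133.0]
contact_force: [-0.1, 0.0, -0.2]
gripper_width: 0.483
finger_force: 0.0
```

>>> {"api": "drive_tool", "payload": {
  "commands": [
    {"x":0,"y":0,"z":20,"ax":0,"ay":0,"az":0,"fingers":0},
    {"x":0,"y":0,"z":30,"ax":0,"ay":0,"az":0,"fingers":0},
    {"x":-2,"y":-10,"z":10,"ax":0,"ay":0,"az":0,"fingers":0},
    {"x":-6,"y":-30,"z":0,"ax":0,"ay":0,"az":0,"fingers":0},
    {"x":-4.3,"y":-20.8,"z":0,"ax":0,"ay":0,"az":0,"fingers":0}
  ]
}}

```text
t: 25.88
tcp_pos: [471.9, 160.7, 158.7]
eef_rot: [180.0, -0.1, -133.1]
contact_force: [-0.1, -0.3, 0.2]
gripper_width: 0.501
finger_force: 0.0
```

>>> {"api": "drive_tool", "payload": {
  "commands": [
    {"x":0,"y":0,"z":0,"ax":0,"ay":0,"az":0,"fingers":0},
    {"x":0,"y":0,"z":-20,"ax":0,"ay":0,"az":0,"fingers":0},
    {"x":0,"y":0,"z":-20,"ax":0,"ay":0,"az":0,"fingers":0},
    {"x":0,"y":0,"z":-12,"ax":0,"ay":0,"az":0,"fingers":0},
    {"x":0,"y":0,"z":0,"ax":0,"ay":0,"az":0,"fingers":0}
  ]
}}

```text
t: 26.5
tcp_pos: [472.2, 163.2, 106.4]
eef_rot: [179.9, -0.1, -133.0]
contact_force: [0.2, 0.3, 0.1]
gripper_width: 0.496
finger_force: 0.0
```

>>> {"api": "drive_tool", "payload": {
  "commands": [
    {"x":0,"y":0,"z":-8,"ax":0,"ay":0,"az":0,"fingers":0},
    {"x":0,"y":0,"z":-6,"ax":0,"ay":0,"az":0,"fingers":0},
    {"x":0,"y":0,"z":-3,"ax":0,"ay":0,"az":0,"fingers":0},
    {"x":0,"y":0,"z":0,"ax":0,"ay":0,"az":0,"fingers":0},
    {"x":0,"y":0,"z":0,"ax":0,"ay":0,"az":0,"fingers":0}
  ]
}}

```text
t: 27.12
tcp_pos: [472.9, 162.9, 90.5]
eef_rot: [-180.0, 0.0, -133.0]
contact_force: [-0.3, -0.0, 0.2]
gripper_width: 0.499
finger_force: 0.0
```

>>> {"api": "drive_tool", "payload": {
  "commands": [
    {"x":0,"y":0,"z":0,"ax":0,"ay":0,"az":0,"fingers":1},
    {"x":0,"y":0,"z":0,"ax":0,"ay":0,"az":0,"fingers":1},
    {"x":0,"y":0,"z":0,"ax":0,"ay":0,"az":0,"fingers":1},
    {"x":0,"y":0,"z":0,"ax":0,"ay":0,"az":0,"fingers":1},
    {"x":0,"y":0,"z":0,"ax":0,"ay":0,"az":0,"fingers":1}
  ]
}}

```text
t: 27.75
tcp_pos: [472.7, 162.9, 90.3]
eef_rot: [180.0, -0.0, -133.0]
contact_force: [-0.5, 0.6, 0.4]
gripper_width: 0.232
finger_force: 30.0
```

>>> {"api": "drive_tool", "payload": {
  "commands": [
    {"x":0,"y":0,"z":10,"ax":0,"ay":0,"az":0,"fingers":1},
    {"x":0,"y":0,"z":25,"ax":0,"ay":0,"az":0,"fingers":1},
    {"x":0,"y":0,"z":40,"ax":0,"ay":0,"az":0,"fingers":1},
    {"x":0,"y":0,"z":40,"ax":0,"ay":0,"az":0,"fingers":1},
    {"x":0,"y":0,"z":10,"ax":0,"ay":0,"az":0,"fingers":1}
  ]
}}

```text
t: 28.38
tcp_pos: [474.1, 163.4, 218.2]
eef_rot: [-179.9, 0.3, -133.0]
contact_force: [0.7, 0.2, -0.6]
gripper_width: 0.225
finger_force: 30.0
```

>>> {"api": "drive_tool", "payload": {
  "commands": [
    {"x":8,"y":-21.6,"z":0,"ax":0,"ay":0,"az":0,"fingers":1},
    {"x":16,"y":-43,"z":0,"ax":0,"ay":0,"az":0,"fingers":1},
    {"x":16,"y":-43,"z":0,"ax":0,"ay":0,"az":0,"fingers":1},
    {"x":16,"y":-43,"z":0,"ax":0,"ay":0,"az":0,"fingers":1},
    {"x":16,"y":-43,"z":0,"ax":0,"ay":0,"az":0,"fingers":1}
  ]
}}

```text
t: 29.0
tcp_pos: [544.3, -32.1, 214.1]
eef_rot: [179.9, -0.1, -133.0]
contact_force: [0.5, 0.4, -1.6]
gripper_width: 0.225
finger_force: 30.0
```

>>> {"api": "drive_tool", "payload": {
  "commands": [
    {"x":16,"y":-43,"z":0,"ax":0,"ay":0,"az":0,"fingers":1},
    {"x":15,"y":-43,"z":0,"ax":0,"ay":0,"az":0,"fingers":1},
    {"x":8,"y":-22,"z":0,"ax":0,"ay":0,"az":0,"fingers":1},
    {"x":0,"y":0,"z":-10,"ax":0,"ay":0,"az":0,"fingers":1},
    {"x":0,"y":0,"z":-20,"ax":0,"ay":0,"az":0,"fingers":1}
  ]
}}

```text
t: 29.62
tcp_pos: [583.7, -136.3, 184.6]
eef_rot: [179.9, 0.1, -132.9]
contact_force: [0.2, 0.3, -1.3]
gripper_width: 0.225
finger_force: 30.0
```

>>> {"api": "drive_tool", "payload": {
  "commands": [
    {"x":0,"y":0,"z":-18,"ax":0,"ay":0,"az":0,"fingers":1},
    {"x":0,"y":0,"z":-10,"ax":0,"ay":0,"az":0,"fingers":1},
    {"x":0,"y":0,"z":0,"ax":0,"ay":0,"az":0,"fingers":1},
    {"x":0,"y":0,"z":0,"ax":0,"ay":0,"az":0,"fingers":1},
    {"x":0,"y":0,"z":0,"ax":0,"ay":0,"az":0,"fingers":1}
  ]
}}

```text
t: 30.25
tcp_pos: [584.3, -138.8, 158.1]
eef_rot: [-179.9, 0.0, -133.0]
contact_force: [-0.4, -0.2, -1.0]
gripper_width: 0.225
finger_force: 30.0
```

```bash
python3 - <<'E'
from h import *
s=bot.state(); print({k:np.round(s[k],2) for k in("t","tcp_pos","eef_rot")})
a,_=bot.grab_frame("scene")
I=[cv2.resize(a[165:255,190:310,::-1],(800,600),interpolation=cv2.INTER_CUBIC)]
cv2.imwrite("pics/s4.png",np.hstack(I))
c=bot.get_calibration("scene");T=np.linalg.inv(c["T"])
for q0 in(s["tcp_pos"]+[0,0,-6.3],s["tcp_pos"]+[0,0,-56.3],[584.2,-138.7,94]):
    q=T[:3,:3]@q0+T[:3,3]; u=np.array([q[0]/q[2]*c["fx"]+c["cx"],q[1]/q[2]*c["fy"]+c["cy"]]); print("crop",(u-[190,165])*6.667)
E
```

```text
{'t': np.float64(30.25), 'tcp_pos': array([ 584.25, -138.83,  158.06]), 'eef_rot': array([-1.7993e+02,  5.0000e-02, -1.3301e+02])}
crop [325.72315638 268.40808022]
crop [338.1820424  377.75761121]
crop [340.36278538 394.46508808]
```

View pics/s4.png

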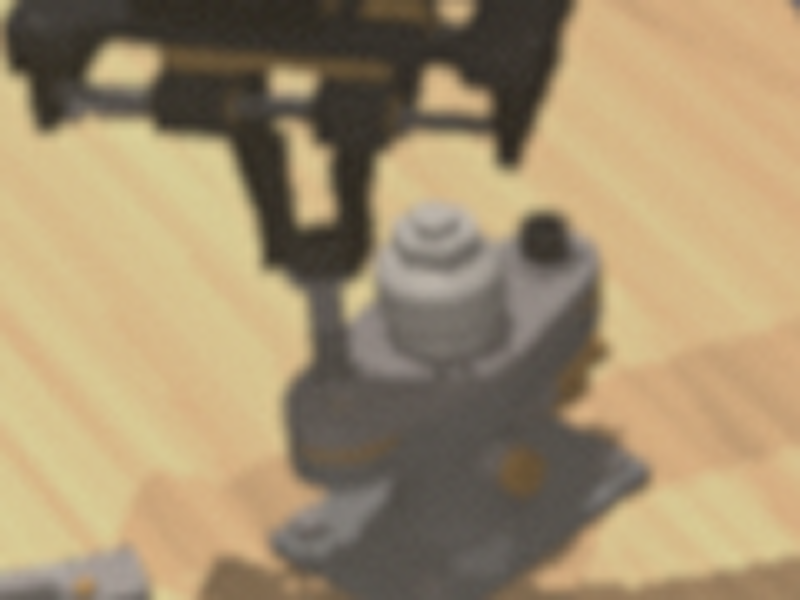

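The bolt hangs upright with its end at crop (333,378), the same small offset that the drift showed. I'll lower it gently.

>>> {"api": "drive_tool", "payload": {
  "commands": [
    {"x":0,"y":0,"z":-3,"ax":0,"ay":0,"az":0,"fingers":1},
    {"x":0,"y":0,"z":-3,"ax":0,"ay":0,"az":0,"fingers":1},
    {"x":0,"y":0,"z":-1.5,"ax":0,"ay":0,"az":0,"fingers":1},
    {"x":0,"y":0,"z":-1,"ax":0,"ay":0,"az":0,"fingers":1},
    {"x":0,"y":0,"z":-1,"ax":0,"ay":0,"az":0,"fingers":1}
  ]
}}

```text
t: 30.92
tcp_pos: [583.8, -138.8, 147.7]
eef_rot: [180.0, -0.0, -133.0]
contact_force: [-0.0, 0.0, -1.1]
gripper_width: 0.227
finger_force: 30.0
```

>>> {"api": "drive_tool", "payload": {
  "commands": [
    {"x":0,"y":0,"z":-1,"ax":0,"ay":0,"az":0,"fingers":1},
    {"x":0,"y":0,"z":-1,"ax":0,"ay":0,"az":0,"fingers":1},
    {"x":0,"y":0,"z":-1,"ax":0,"ay":0,"az":0,"fingers":1},
    {"x":0,"y":0,"z":-1,"ax":0,"ay":0,"az":0,"fingers":1},
    {"x":0,"y":0,"z":0,"ax":0,"ay":0,"az":0,"fingers":1}
  ]
}}

```text
t: 31.55
tcp_pos: [583.7, -138.7, 143.6]
eef_rot: [180.0, -0.0, -133.0]
contact_force: [-0.3, 0.2, -1.5]
gripper_width: 0.228
finger_force: 30.0
```

>>> {"api": "drive_tool", "payload": {
  "commands": [
    {"x":0,"y":0,"z":-1,"ax":0,"ay":0,"az":0,"fingers":1},
    {"x":0,"y":0,"z":-1,"ax":0,"ay":0,"az":0,"fingers":1},
    {"x":0,"y":0,"z":-1,"ax":0,"ay":0,"az":0,"fingers":1},
    {"x":0,"y":0,"z":-1,"ax":0,"ay":0,"az":0,"fingers":1},
    {"x":0,"y":0,"z":0,"ax":0,"ay":0,"az":0,"fingers":1}
  ]
}}

```text
t: 32.17
tcp_pos: [583.7, -138.7, 139.7]
eef_rot: [180.0, -0.0, -133.0]
contact_force: [0.2, -0.1, -1.6]
gripper_width: 0.226
finger_force: 30.0
```

>>> {"api": "drive_tool", "payload": {
  "commands": [
    {"x":0,"y":0,"z":-1,"ax":0,"ay":0,"az":0,"fingers":1},
    {"x":0,"y":0,"z":-1,"ax":0,"ay":0,"az":0,"fingers":1},
    {"x":0,"y":0,"z":-1,"ax":0,"ay":0,"az":0,"fingers":1},
    {"x":0,"y":0,"z":-1,"ax":0,"ay":0,"az":0,"fingers":1},
    {"x":0,"y":0,"z":0,"ax":0,"ay":0,"az":0,"fingers":1}
  ]
}}

```text
t: 32.8
tcp_pos: [583.4, -138.7, 135.4]
eef_rot: [180.0, -0.0, -133.0]
contact_force: [-1.7, 0.8, -1.8]
gripper_width: 0.225
finger_force: 30.0
```

>>> {"api": "drive_tool", "payload": {
  "commands": [
    {"x":0,"y":0,"z":-1,"ax":0,"ay":0,"az":0,"fingers":1},
    {"x":0,"y":0,"z":-1,"ax":0,"ay":0,"az":0,"fingers":1},
    {"x":0,"y":0,"z":-1,"ax":0,"ay":0,"az":0,"fingers":1},
    {"x":0,"y":0,"z":-1,"ax":0,"ay":0,"az":0,"fingers":1},
    {"x":0,"y":0,"z":-1,"ax":0,"ay":0,"az":0,"fingers":1}
  ]
}}

```text
t: 33.42
tcp_pos: [583.6, -138.7, 130.7]
eef_rot: [180.0, -0.0, -133.0]
contact_force: [-1.2, 0.9, 0.1]
gripper_width: 0.227
finger_force: 30.0
```

>>> {"api": "drive_tool", "payload": {
  "commands": [
    {"x":0,"y":0,"z":-1,"ax":0,"ay":0,"az":0,"fingers":1},
    {"x":0,"y":0,"z":-1,"ax":0,"ay":0,"az":0,"fingers":1},
    {"x":0,"y":0,"z":-1,"ax":0,"ay":0,"az":0,"fingers":1},
    {"x":0,"y":0,"z":-1,"ax":0,"ay":0,"az":0,"fingers":1},
    {"x":0,"y":0,"z":-1,"ax":0,"ay":0,"az":0,"fingers":1}
  ]
}}

```text
t: 34.05
tcp_pos: [583.7, -138.7, 125.7]
eef_rot: [180.0, -0.0, -133.0]
contact_force: [-2.1, 0.9, 0.2]
gripper_width: 0.226
finger_force: 30.0
```

>>> {"api": "drive_tool", "payload": {
  "commands": [
    {"x":0,"y":0,"z":-2,"ax":0,"ay":0,"az":0,"fingers":1},
    {"x":0,"y":0,"z":-2,"ax":0,"ay":0,"az":0,"fingers":1},
    {"x":0,"y":0,"z":-2,"ax":0,"ay":0,"az":0,"fingers":1},
    {"x":0,"y":0,"z":-2,"ax":0,"ay":0,"az":0,"fingers":1},
    {"x":0,"y":0,"z":-2,"ax":0,"ay":0,"az":0,"fingers":1}
  ]
}}

```text
t: 34.67
tcp_pos: [583.6, -138.7, 115.6]
eef_rot: [180.0, -0.0, -133.0]
contact_force: [-3.3, 0.0, 0.8]
gripper_width: 0.227
finger_force: 30.0
```

>>> {"api": "drive_tool", "payload": {
  "commands": [
    {"x":0,"y":0,"z":-2,"ax":0,"ay":0,"az":0,"fingers":1},
    {"x":0,"y":0,"z":-2,"ax":0,"ay":0,"az":0,"fingers":1},
    {"x":0,"y":0,"z":-2,"ax":0,"ay":0,"az":0,"fingers":1},
    {"x":0,"y":0,"z":-2,"ax":0,"ay":0,"az":0,"fingers":1},
    {"x":0,"y":0,"z":-1,"ax":0,"ay":0,"az":0,"fingers":1}
  ]
}}

```text
t: 35.3
tcp_pos: [583.6, -138.8, 106.6]
eef_rot: [180.0, -0.0, -133.0]
contact_force: [-3.7, 0.9, 1.4]
gripper_width: 0.228
finger_force: 30.0
```

>>> {"api": "drive_tool", "payload": {
  "commands": [
    {"x":0,"y":0,"z":-2,"ax":0,"ay":0,"az":0,"fingers":1},
    {"x":0,"y":0,"z":-2,"ax":0,"ay":0,"az":0,"fingers":1},
    {"x":0,"y":0,"z":-1,"ax":0,"ay":0,"az":0,"fingers":1},
    {"x":0,"y":0,"z":-0.5,"ax":0,"ay":0,"az":0,"fingers":1},
    {"x":0,"y":0,"z":-0.3,"ax":0,"ay":0,"az":0,"fingers":1}
  ]
}}

```text
t: 35.92
tcp_pos: [583.5, -138.7, 100.9]
eef_rot: [180.0, -0.0, -133.0]
contact_force: [-4.5, 0.7, 2.7]
gripper_width: 0.227
finger_force: 30.0
```

>>> {"api": "drive_tool", "payload": {
  "commands": [
    {"x":0,"y":0,"z":-0.3,"ax":0,"ay":0,"az":0,"fingers":1},
    {"x":0,"y":0,"z":-0.3,"ax":0,"ay":0,"az":0,"fingers":1},
    {"x":0,"y":0,"z":-0.3,"ax":0,"ay":0,"az":0,"fingers":1},
    {"x":0,"y":0,"z":0,"ax":0,"ay":0,"az":0,"fingers":1},
    {"x":0,"y":0,"z":0,"ax":0,"ay":0,"az":0,"fingers":1}
  ]
}}

```text
t: 36.55
tcp_pos: [583.5, -138.8, 100.6]
eef_rot: [180.0, -0.0, -133.0]
contact_force: [-6.6, 1.1, 6.1]
gripper_width: 0.23
finger_force: 30.0
```

The washer is seated: z stopped at 100.6 and the force is rising. I'll release, opening only partway.

>>> {"api": "drive_tool", "payload": {
  "commands": [
    {"x":0,"y":0,"z":0,"ax":0,"ay":0,"az":0,"fingers":0.25},
    {"x":0,"y":0,"z":0,"ax":0,"ay":0,"az":0,"fingers":0.25},
    {"x":0,"y":0,"z":0,"ax":0,"ay":0,"az":0,"fingers":0.25},
    {"x":0,"y":0,"z":0,"ax":0,"ay":0,"az":0,"fingers":0.25},
    {"x":0,"y":0,"z":0,"ax":0,"ay":0,"az":0,"fingers":0.25}
  ]
}}

```text
t: 37.17
tcp_pos: [584.0, -138.8, 100.1]
eef_rot: [-180.0, 0.0, -133.0]
contact_force: [-0.2, -0.1, -0.3]
gripper_width: 0.373
finger_force: 0.0
```

>>> {"api": "drive_tool", "payload": {
  "commands": [
    {"x":0,"y":0,"z":10,"ax":0,"ay":0,"az":0,"fingers":0.25},
    {"x":0,"y":0,"z":25,"ax":0,"ay":0,"az":0,"fingers":0.25},
    {"x":0,"y":0,"z":40,"ax":0,"ay":0,"az":0,"fingers":0.25},
    {"x":0,"y":0,"z":50,"ax":0,"ay":0,"az":0,"fingers":0.25},
    {"x":-20,"y":-20,"z":50,"ax":0,"ay":0,"az":0,"fingers":0.25}
  ]
}}

```text
t: 37.8
tcp_pos: [564.7, -156.8, 277.3]
eef_rot: [-180.0, 0.1, -132.8]
contact_force: [-0.3, -0.5, -0.2]
gripper_width: 0.375
finger_force: 0.0
```

>>> {"api": "drive_tool", "payload": {
  "commands": [
    {"x":-30,"y":-30,"z":0,"ax":0,"ay":0,"az":0,"fingers":0.25},
    {"x":-30,"y":-30,"z":0,"ax":0,"ay":0,"az":0,"fingers":0.25},
    {"x":0,"y":-40,"z":0,"ax":0,"ay":0,"az":0,"fingers":0.25},
    {"x":0,"y":-40,"z":0,"ax":0,"ay":0,"az":0,"fingers":0.25},
    {"x":0,"y":0,"z":0,"ax":0,"ay":0,"az":0,"fingers":0.25}
  ]
}}

```text
t: 38.42
tcp_pos: [509.0, -292.6, 273.7]
eef_rot: [179.9, -0.1, -133.6]
contact_force: [-0.4, -0.5, 0.2]
gripper_width: 0.374
finger_force: 0.0
```

```bash
python3 - <<'E'
from h import *
s=bot.state(); print(s["t"],s["tcp_pos"])
p,d=bot.grab_frame("scene");q,e=bot.grab_frame("top")
A=cv2.resize(p[180:300,210:290,::-1],(400,600),interpolation=cv2.INTER_CUBIC);B=cv2.resize(p[230:350,305:385,::-1],(400,600),interpolation=cv2.INTER_CUBIC)
cv2.imwrite("pics/s5.png",np.hstack([A,B]))
P=cloud("scene",d)
for c in((584,-139),(473,-173),(486,223.5)):
    m=(np.hypot(P[...,0]-c[0],P[...,1]-c[1])<14)&(P[...,2]>98); print(c,m.sum(),np.percentile(P[m][:,2],[50,90,98]).round(1) if m.any() else "")
E
```

```text
38.425 [ 509.00508532 -292.55162875  273.69816678]
(584, -139) 65 [108.8 111.9 114.6]
(473, -173) 56 [109.3 112.9 113.7]
(486, 223.5) 143 [121.3 131.1 132.6]
```

View pics/s5.png

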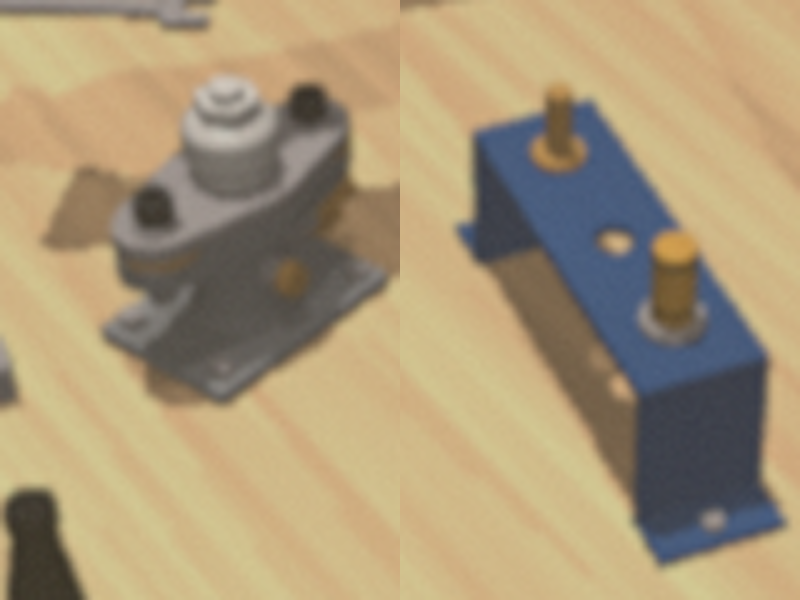

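The bolt is seated at crop (152,207), at the same height as the other ear's bolt (about 111 mm). The drift hangs upright at crop (675,280), and the punch hasn't moved. Handing in.

```bash
python3 -c "
from rig import bot
print(bot.job_done())"
```

```text
the job is handed in; nothing more can be done
None
```

The job is handed in at about 38 s: the drift lined up the plate, with its collar down on the flange, and now hangs upright in the blue rack again; the bolt is in the hole with its washer on the flange, and no force reading passed about 17 N.

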